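Push the thick glass tube back level in its rack

TASK

The thick glass tube is no longer needed at the burner: with the fingertips, gently push its near end until it is level with the front face of the wooden rack, the face towards the robot, then take the hand away. Do not grip or lift the tube, and leave the three thin tubes, which stay pulled out for cutting, and the mug where they are.

Things in the scene. Friction and masses are not known exactly. Their poses are not given: they have to be found in the camera images.
- rack_front (a point): Fixed wooden tube rack: two notched boards 30 mm thick, 232 mm wide, 42 mm high, 140 mm apart. Point: middle of the top edge of the front board's front face. x runs level into the rack along the tubes, roughly away from the robot; y along its width; z up. V notches 28 mm wide, 14 mm deep at y = -78, -26, 26, 78 mm hold one tube each; tubes slide along x (1 to 2 N), nothing stops them behind.
- thick: Thick glass tube, loose: straight, 22 mm across, 300 mm long, about 95 g, lying level in any one of the notches. Origin: centre of its near end face, the end that sticks out of the rack's front by 35 to 75 mm at the start, 43.6 mm above the bench. x points along the tube into the rack. A fingertip cannot enter its end.
- thin_a: Thin glass tube, loose, 14 mm across, 300 mm long, about 45 g. Origin: centre of its near end face, 37.9 mm above the bench; x along the tube into the rack; sticks out 35 to 75 mm. To be left alone.
- thin_b: Thin glass tube, loose, 14 mm across, 300 mm long, about 45 g. Origin: centre of its near end face, 37.9 mm above the bench; x along the tube into the rack; sticks out 35 to 75 mm. To be left alone.
- thin_c: Thin glass tube, loose, 14 mm across, 300 mm long, about 45 g. Origin: centre of its near end face, 37.9 mm above the bench; x along the tube into the rack; sticks out 35 to 75 mm. To be left alone.
- mug: White mug, 76 mm across, 90 mm high, standing beside the rack; origin at the centre of its underside. To be left alone.

How it is judged:
By the outcome, as a careful person would: the job done as asked, in the order asked, and still so for the second after the job is handed in, with the robot touching nothing.
It also fails if it takes over 42 s, if anything falls off the work surface, if the arm or the gripper's body presses on something with over 40 N, if the wrist force passes 120 N, or if a joint passes its speed limit or range.

ROBOT

A 7-joint arm with a two-finger parallel gripper is mounted at the origin on the work surface. World frame = base frame: x ahead of the robot, y to its left, z up, the work surface at z = 0. Lengths are in m, angles in rad, forces in N, time in s.
With the tool pointing down it reaches from about 0.425 to 0.925 m from the base axis. Payload 6.8 kg.
Tool frame: the origin (TCP) lies midway between the tips of the shut fingers; the grasp point (between the pads) lies 19 mm behind it; z points along the fingers, y is the line along which they close (so a half turn about z gives the same grasp; the last joint's range is limited). The gripper opens to 85 mm and grips with 20 to 120 N. Pads are 22 mm wide; open, the fingers measure 114 mm over their backs; the gripper's body (76 mm by 85 mm) begins 54 mm behind the grasp point. The pads swing forward as they close: fully open they stand 13 mm farther back than shut.
Start: joints at [-1.375, 0.477, 0.022, 1.555, -0.011, 1.109, -0.083], TCP at [0.202, 0.644, 0.196] pointing down, gripper open.
Joint ranges: [-2.96, 2.96], [-0.34, 2.1], [-1.41, 1.46], [0.24, 2.44], [-1.37, 4.51], [0.17, 1.92], [-2.96, 2.96]. Speed limits (rad/s): [2.39, 2.39, 3.14, 3.14, 3.14, 3.14, 3.14].

INTERFACE

Orientations are given as a rotation vector (axis times angle).
In Python, from bench import r gives the robot as it stands. The module is installed in compiled form; this text tells all that it offers.
- The arm moves only by the tool apply_moves, never from a script. Its argument "rows" is a list of rows, each a list of 6 numbers: the shift along the tool's x, y, z scaled (see below), then the turn, a rotation vector about the tool's x, y, z scaled (see below). A call has 1 to 5 rows; each row is the pose to reach, as a shift and turn from the pose commanded when the call began, along the tool's axes at that moment; what a row does not reach only later rows make up. The controller multiplies each number of a shift by 0.25 m and each number of a turn by 90 degrees. A row lasts 1/8 s, in which the tool goes at most 62.5 mm and 10.7 degrees, less where a joint would pass 70% of its speed; a pose out of reach is approached as far as the arm can. A call with a number of a shift or a turn outside -1 to 1 is refused whole. A call with a gripper value outside its range is refused whole. "claw" is the opening, from 0 (shut) to 1 (fully open), set as the call begins (left out, the last holds). The fingers move at their own pace and stop on an object; "newtons" is the grip in N (left out, the last holds). Time passes only in rows, so rows that repeat a pose let the fingers close. It gives the time, the measured TCP pose, the force, the opening and the grip force at its end, in the units of the state.
- r.get_obs(): the state, without advancing time (a new reading comes with each control period).
- r.grab_frame(name): name is "scene" or "top" or "wrist"; returns a dict with "pixels" (384x512x3 uint8, red, green, blue), "intrinsics" (3x3 intrinsics, pixels), "dist" ([k1, k2, p1, p2, k3] as OpenCV has them; the pictures are not rectified), "eye" and "attitude" of the camera in the world. Camera axes: x right, y up, looking along -z (the intrinsics and any distortion apply to the point x, -y, -z); pixel columns grow to the right and rows downward; lengths in m; the calibration is good to about 2 mm. A picture is of the moment at which its call begins. There is no depth.
- r.hand_in(): hands the job in; it is judged then, once.
Trained networks look in a picture, given as the dict that the camera call returned (one of the last four; its "shot" number tells which), for a name from the list of things; names that differ only in an ending like _2 or _b are one class to them, and where a whole thing is asked for, a point or a joint stands for the part that bears it (a point fixed in the world has none). Each returns a list of dicts, best first, with "conf" (0 to 1); they miss things now and then, are a little off and sometimes report something else, mostly with a low value. They report only what shows in the picture. A call takes as long as a camera call.
- r.search_frame(picture, thing): "rect" ([left, top, width, height] in pixels, round what is visible of it).
- r.outline_of(picture, thing): "pixels" (384x512 bool, what is visible of it) and "rect" ([left, top, width, height] in pixels, round what is visible of it).
- r.landmark_of(picture, thing): "point" ([column, row] in pixels: a listed point, or the origin of a listed thing).
The state is a dict: "clock": time; "joints": joint angles; "qvel": joint speeds; "tau": joint torques, N m; "tcp_pos": TCP position; "orientation": TCP orientation; "contact_force": force on the tool from outside, world axes, zero at the start; "moment": the same for the moment, N m; "grip_width": finger opening in m; "gripper_force": force on a finger pad.
Only numpy, scipy, OpenCV 4.12 (cv2) and the standard library are available. Lean on these libraries where they do the work, as an engineer would, in place of code of your own. Each camera call takes 0.05 s, during which the arm holds its last target. There are 200 camera calls.

## Working session

There is one attempt and no reset: what is moved stays moved. The work goes in short steps, Python scripts to look and compute and a tool call to move; the robot and the scene stay as the last step left them, time stands still between calls to the robot, and variables do not carry over. Pictures are saved under pics/ and viewed, at most 10 in all, crops included, and the job is handed in when it is done.

Besides the shell and the picture viewer there is one more tool, called after ">>>" by a JSON object that holds its "name" and its "arguments". apply_moves: Moves the arm, as the interface text tells. Its arguments: {"type":"object","properties":{"rows":{"type":"array","items":{"type":"array","items":{"type":"number"}}},"claw":{"type":"number"},"newtons":{"type":"number"}},"required":["rows"]}

```bash
mkdir -p pics
cat > h.py <<'E'
import numpy as np, cv2
from scipy.spatial.transform import Rotation as R
from bench import r
def rot(a):
    a=np.array(a,float); return a if a.shape==(3,3) else (R.from_rotvec(a).as_matrix() if a.size==3 else R.from_quat(a).as_matrix())
def ray(f,p):
    u=cv2.undistortPoints(np.array([[p]],float),np.array(f["intrinsics"]),np.array(f["dist"]))[0,0]
    return np.array(f["eye"]),rot(f["attitude"])@np.array([u[0],-u[1],-1.])
def atz(f,p,z):
    e,d=ray(f,p); return e+d*(z-e[2])/d[2]
def tri(obs):
    A=np.zeros((3,3));b=np.zeros(3);L=[]
    for f,p in obs:
        e,d=ray(f,p); d=d/np.linalg.norm(d); P=np.eye(3)-np.outer(d,d); A+=P;b+=P@e;L.append((e,P))
    x=np.linalg.solve(A,b); return x,[float(np.linalg.norm(P@(x-e))) for e,P in L]
def proj(f,X):
    c=rot(f["attitude"]).T@(np.array(X)-f["eye"]); c=np.array([c[0],-c[1],-c[2]])
    return cv2.projectPoints(c[None],np.zeros(3),np.zeros(3),np.array(f["intrinsics"]),np.array(f["dist"]))[0][0,0]
def save(f,n): cv2.imwrite("pics/"+n,np.array(f["pixels"])[:,:,::-1])
E
python3 - <<'E'
from h import *
np.set_printoptions(precision=4,suppress=True)
o=r.get_obs(); print(o['tcp_pos'],o['orientation'],o['clock'],o['contact_force'])
F={n:r.grab_frame(n) for n in("scene","top","wrist")}
print(F['top']['attitude'])
for n,f in F.items():
    print(n,f['eye'])
    for t in("rack_front","thick","thin_a","mug"):
        print(t,[(np.round(l['point'],1),round(l['conf'],2)) for l in r.landmark_of(f,t)],[(np.round(l['rect']),round(l['conf'],2)) for l in r.search_frame(f,t)])
im=np.vstack([np.hstack([F['scene']['pixels'],F['top']['pixels']]),np.hstack([F['wrist']['pixels'],F['wrist']['pixels']*0])])
cv2.imwrite("pics/s.png",F['scene']['pixels'][:,:,::-1]);cv2.imwrite("pics/t.png",F['top']['pixels'][:,:,::-1]);cv2.imwrite("pics/w.png",F['wrist']['pixels'][:,:,::-1])
E
```

```text
[0.2017 0.6435 0.1952] [-0.4753 -3.1053  0.0028] 0.0 [-0.3615 -0.1805  0.9479]
[ 0.1526 -0.1428 -1.5563]
scene [0.9692 0.169  0.6421]
rack_front [(array([164.3, 186.5]), 0.82)] [(array([ 57., 175., 173., 142.]), 0.56)]
thick [(array([193.9, 168.3]), 0.71)] [(array([118., 168.,  79., 154.]), 0.66)]
thin_a [(array([166.9, 164.4]), 0.81), (array([151. , 152.1]), 0.69), (array([220.2, 171.5]), 0.58)] [(array([ 91., 162.,  81., 153.]), 0.94), (array([154., 172.,  70., 157.]), 0.68), (array([ 69., 151.,  79., 141.]), 0.66)]
mug [(array([265.1, 267.1]), 0.56)] [(array([240., 224.,  72.,  64.]), 0.96)]
top [0.4251 0.095  0.8842]
rack_front [(array([319.7, 184.3]), 0.95)] [(array([273.,  98., 109., 100.]), 0.61)]
thick [(array([310. , 210.3]), 0.75)] [(array([307.,  83.,  23., 128.]), 0.8), (array([211., 115.,  45.,  48.]), 0.72)]
thin_a [(array([288.7, 207.7]), 0.86), (array([351.1, 221.7]), 0.84), (array([336.1, 210.3]), 0.57)] [(array([353.,  99.,  18., 126.]), 0.84), (array([328.,  86.,  22., 128.]), 0.77), (array([285.,  83.,  22., 124.]), 0.59)]
mug [(array([241. , 141.5]), 0.63), (array([290.3, 205.6]), 0.17)] [(array([210., 115.,  48.,  46.]), 0.89)]
wrist [0.1364 0.6641 0.3731]
rack_front [] []
thick [] []
thin_a [] []
mug [] []
```

Run:
```python
from h import *
np.set_printoptions(precision=4,suppress=True)
F={n:r.grab_frame(n) for n in("scene","top")}
s,t=F['scene'],F['top']
print('rack',tri([(s,(164.3,186.5)),(t,(319.7,184.3))]))
print('thick',tri([(s,(193.9,168.3)),(t,(310,210.3))]), atz(t,(310,210.3),.0436))
for a in [(166.9,164.4),(151,152.1),(220.2,171.5)]:
  for b in [(288.7,207.7),(351.1,221.7),(336.1,210.3)]:
    x,e=tri([(s,a),(t,b)])
    if max(e)<.006: print('thin',a,b,x,e)
print('mug',tri([(s,(265.1,267.1)),(t,(241,141.5))]))
for f in(s,t):
    for l in r.outline_of(f,'thick'):
        m=l['pixels']; v,u=np.nonzero(m); print(l['conf'],l['rect'],cv2.minAreaRect(np.c_[u,v].astype(np.float32)))
a=cv2.resize(t['pixels'][60:240,190:400],None,fx=2.8,fy=2.8,interpolation=2)
b=cv2.resize(s['pixels'][130:340,40:330],None,fx=2.5,fy=2.5,interpolation=2)
cv2.imwrite('pics/a.png',a[:,:,::-1]);cv2.imwrite('pics/b.png',b[:,:,::-1])
```

```text
rack (array([ 0.6028, -0.059 ,  0.0534]), [0.00816750693834043, 0.00816750693834041])
thick (array([ 0.5441, -0.0302,  0.0359]), [0.0005951326908590153, 0.0005951326908589596]) [ 0.5431 -0.0297  0.0436]
thin (166.9, 164.4) (336.1, 210.3) [ 0.5437 -0.0864  0.0376] [0.0028119308362785527, 0.0028119308362785514]
thin (151, 152.1) (351.1, 221.7) [ 0.5192 -0.1227  0.0385] [0.0008585627298627175, 0.0008585627298627494]
thin (220.2, 171.5) (288.7, 207.7) [0.5483 0.0203 0.0415] [0.0028748838382025867, 0.002874883838202602]
mug (array([0.712 , 0.13  , 0.0112]), [0.0025305639282456696, 0.0025305639282456787])
0.66 [116.4, 161.8, 80.2, 161.4] ((156.89114379882812, 242.5081024169922), (15.938239097595215, 170.17283630371094), 23.92250633239746)
0.91 [306.1, 83.7, 25.5, 125.6] ((317.8899230957031, 145.37115478515625), (11.715984344482422, 127.76719665527344), 6.620776176452637)
```

View pics/a.png

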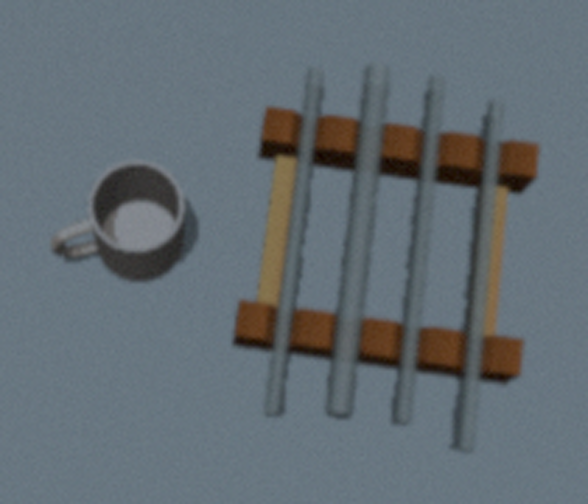

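View pics/b.png

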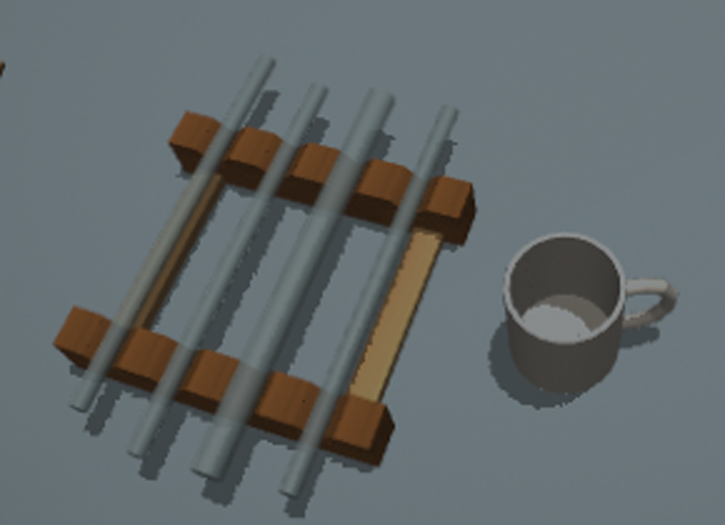

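The thick tube lies second from the left in the top crop, with its near end at crop (340,412). In the scene crop that end is at (207,472). The three thin tubes are beside it and the mug is off to the side.

Run:
```python
from h import *
np.set_printoptions(precision=4,suppress=True)
t=r.grab_frame('top')
k=lambda x,y:(x/2.8+190-.3,y/2.8+60-.3)
n=atz(t,k(341,410),.0436);f=atz(t,k(376,70),.0436); d=f-n; print(n,f,np.linalg.norm(d),np.degrees(np.arctan2(d[1],d[0])))
L=atz(t,k(235,342),.042);Rr=atz(t,k(521,372),.042); e=L-Rr; print(L,Rr,(L+Rr)/2,np.linalg.norm(e),np.degrees(np.arctan2(-e[0],e[1])))
o=r.get_obs(); T=rot(o['orientation']); print(T, o['joints'])
w=r.grab_frame('wrist'); print(T.T@(w['eye']-o['tcp_pos']), T.T@rot(w['attitude']))
```

```text
[ 0.5525 -0.0332  0.0436] [ 0.8451 -0.0692  0.0436] 0.2947566058128002 -7.030297450500756
[0.6075 0.0511 0.042 ] [ 0.5849 -0.1794  0.042 ] [ 0.5962 -0.0641  0.042 ] 0.23161710739053723 -5.596785947460563
[[-0.9542  0.2992  0.    ]
 [ 0.2992  0.9542  0.0001]
 [ 0.      0.0001 -1.    ]] [-1.3751  0.477   0.0224  1.5554 -0.0115  1.1092 -0.0831]
[ 0.0685 -0.0002 -0.1777] [[ 0.0011  0.9624  0.2715]
 [ 1.     -0.0011 -0.0002]
 [ 0.0001  0.2715 -0.9624]]
```

>>> {"name": "apply_moves", "arguments": {"rows": [[-0.63,-0.74,0,0,0,0],[-0.63,-0.74,0,0,0,0],[-0.63,-0.74,0,0,0,0],[-0.63,-0.74,0,0,0,0],[-0.63,-0.74,0,0,0,0]], "claw": 0, "newtons": 20}}

```text
clock: 2.28
tcp_pos: [0.2995, 0.4161, 0.1965]
orientation: [0.486, 3.103, -0.002]
contact_force: [0.5, 1.4, 0.4]
grip_width: 0.0003
gripper_force: 0.0
```

>>> {"name": "apply_moves", "arguments": {"rows": [[-0.63,-0.74,0,0,0,0],[-0.63,-0.74,0,0,0,0],[-0.63,-0.74,0,0,0,0],[-0.63,-0.74,0,0,0,0],[-0.63,-0.74,0,0,0,0]]}}

```text
clock: 2.9
tcp_pos: [0.3933, 0.1938, 0.1966]
orientation: [0.486, 3.103, 0.0]
contact_force: [-0.9, 0.1, 0.3]
grip_width: 0.0
gripper_force: 0.0
```

>>> {"name": "apply_moves", "arguments": {"rows": [[-0.63,-0.74,0.18,0,0,-0.127],[-0.63,-0.74,0.18,0,0,-0.127],[-0.63,-0.74,0.18,0,0,-0.127],[-0.63,-0.74,0.18,0,0,-0.127],[-0.63,-0.74,0.18,0,0,-0.127]]}}

```text
clock: 3.52
tcp_pos: [0.488, -0.0295, 0.1507]
orientation: [0.171, 3.137, -0.003]
contact_force: [0.8, 0.1, 0.5]
grip_width: 0.0002
gripper_force: 0.0
```

Run:
```python
from h import *
np.set_printoptions(precision=4,suppress=True)
w=r.grab_frame('wrist');t=r.grab_frame('top')
import pickle;pickle.dump((w,t),open('f1.pkl','wb'))
for x in('rack_front','thick','thin_a'): print(x,[(np.round(l['point'],1),round(l['conf'],2)) for l in r.landmark_of(w,x)])
for X in [(0.5962,-.0641,.042),(.546,-.031,.0436),(0.6075,.0511,.042),(.5849,-.1794,.042)]: print(X,proj(w,X))
print(r.get_obs()['tcp_pos'])
cv2.imwrite('pics/c.png',cv2.resize(w['pixels'],(800,600),interpolation=2)[:,:,::-1])
```

```text
rack_front []
thick []
thin_a [(array([215.6, 236.5]), 0.98), (array([165. , 222.5]), 0.91), (array([313.6, 226.4]), 0.6)]
(0.5962, -0.0641, 0.042) [237.0956 281.0152]
(0.546, -0.031, 0.0436) [262.0068 237.5811]
(0.6075, 0.0511, 0.042) [340.4906 279.686 ]
(0.5849, -0.1794, 0.042) [135.1236 280.6882]
[ 0.4867 -0.0243  0.1513]
```

View pics/c.png

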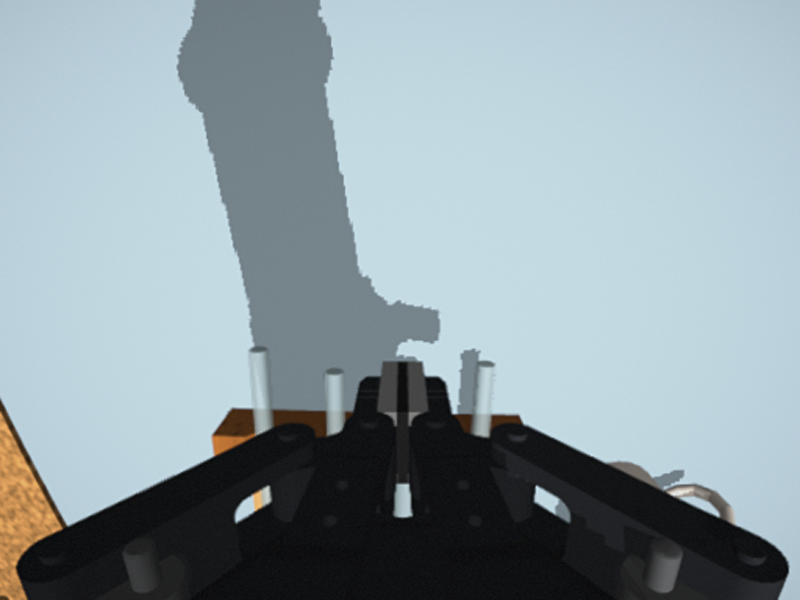

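The wrist view shows the tips at (403,365) hiding the thick tube's end. The thin ends are at (259,350), (334,371) and (486,364), and the rack's front edge lies near row 410. The camera sits on the robot side; a half turn would put it over the rack.

Run:
```python
from h import *
print(np.round(r.get_obs()['joints'],3), r.get_obs()['tcp_pos'])
```

```text
[-0.457  0.231  0.441  2.064 -0.13   0.872  1.527] [ 0.48673411 -0.02431813  0.15126777]
```

>>> {"name": "apply_moves", "arguments": {"rows": [[0,0,0,0,0,-0.11],[0,0,0,0,0,-0.22],[0,0,0,0,0,-0.33],[0,0,0,0,0,-0.44],[0,0,0,0,0,-0.55]]}}

```text
clock: 4.4
tcp_pos: [0.4867, -0.0246, 0.1516]
orientation: [-1.178, 2.912, 0.001]
contact_force: [-0.3, -0.5, 0.5]
grip_width: 0.0001
gripper_force: 0.0
```

>>> {"name": "apply_moves", "arguments": {"rows": [[0,0,0,0,0,-0.11],[0,0,0,0,0,-0.22],[0,0,0,0,0,-0.33],[0,0,0,0,0,-0.44],[0,0,0,0,0,-0.55]]}}

```text
clock: 5.03
tcp_pos: [0.4844, -0.0251, 0.1476]
orientation: [2.171, -2.256, -0.007]
contact_force: [-0.3, -0.9, -1.4]
grip_width: 0.0002
gripper_force: 0.0
```

>>> {"name": "apply_moves", "arguments": {"rows": [[0,0,0,0,0,-0.11],[0,0,0,0,0,-0.22],[0,0,0,0,0,-0.33],[0,0,0,0,0,-0.44],[0,0,0,0,0,-0.55]]}}

```text
clock: 5.65
tcp_pos: [0.4895, -0.0199, 0.1352]
orientation: [2.755, -1.443, -0.009]
contact_force: [-17.3, 103.8, 35.0]
grip_width: -0.0001
gripper_force: 0.0
```

>>> {"name": "apply_moves", "arguments": {"rows": [[0,0,0,0,0,-0.11],[0,0,0,0,0,-0.22],[0,0,0,0,0,-0.33],[0,0,0,0,0,-0.35],[0,0,0,0,0,-0.35]]}}

```text
clock: 6.28
tcp_pos: [0.454, 0.0641, 0.0351]
orientation: [2.986, -0.726, 0.073]
contact_force: [0.4, -1.0, -0.7]
grip_width: 0.0001
gripper_force: 0.0
```

Run:
```python
from h import *
np.set_printoptions(precision=4,suppress=True)
w=r.grab_frame('wrist')
o=r.get_obs()
for x in('rack_front','thick','thin_a'): print(x,[(np.round(l['point'],1),round(l['conf'],2)) for l in r.landmark_of(w,x)])
for X in [(0.5962,-.0641,.042),(.546,-.031,.0436),(0.6075,.0511,.042),(.5849,-.1794,.042)]: print(X,proj(w,X))
import pickle;pickle.dump((w,o),open('f2.pkl','wb'))
print(o['tcp_pos'],rot(o['orientation']),np.round(o['joints'],2))
cv2.imwrite('pics/d.png',cv2.resize(w['pixels'],(800,600),interpolation=2)[:,:,::-1])
```

```text
rack_front []
thick [(array([328.8,   5.7]), 0.7)]
thin_a [(array([250.5,  48.7]), 0.57)]
(0.5962, -0.0641, 0.042) [344.598  -95.1717]
(0.546, -0.031, 0.0436) [333.2008  11.1967]
(0.6075, 0.0511, 0.042) [149.277  -22.4272]
(0.5849, -0.1794, 0.042) [ 498.0811 -120.9283]
[0.4533 0.0641 0.0342] [[ 0.8874 -0.4602  0.0278]
 [-0.4571 -0.8861 -0.076 ]
 [ 0.0596  0.0547 -0.9967]] [ 0.7   0.88 -1.41  2.15  1.08  1.17  2.96]
```

View pics/d.png

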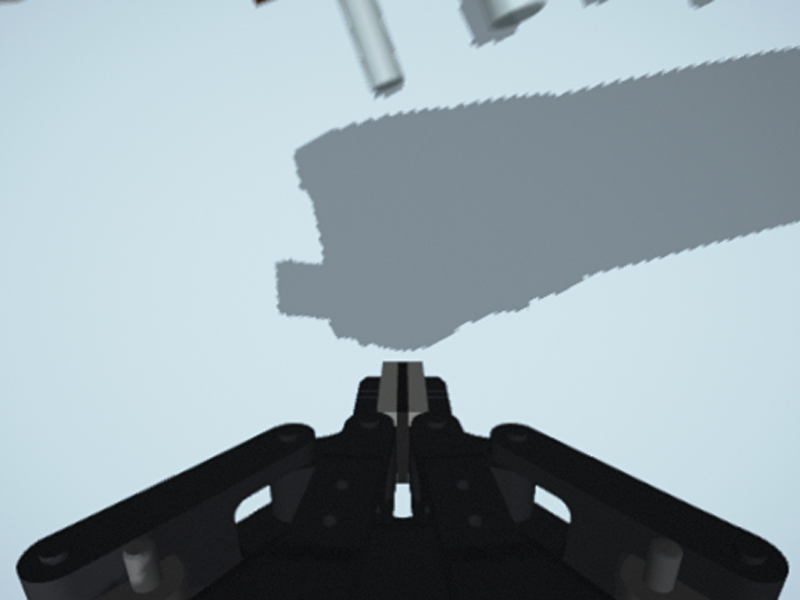

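The tubes still look unmoved: the thick end is at (518,15) and matches its prediction, and a thin end is at (388,85). The half turn drove joints 3 and 7 to their limits, so I back out: up first, with a small turn the other way.

>>> {"name": "apply_moves", "arguments": {"rows": [[0,0,-0.1,0,0,0.05],[0,0,-0.2,0,0,0.1]]}}

```text
clock: 6.72
tcp_pos: [0.4545, 0.066, 0.0866]
orientation: [2.919, -0.974, 0.083]
contact_force: [-0.0, 0.5, -0.8]
grip_width: 0.0002
gripper_force: 0.0
```

>>> {"name": "apply_moves", "arguments": {"rows": [[0,0,-0.1,0,0,0.1],[0,0,-0.2,0,0,0.2],[0,0,-0.3,0,0,0.3],[0,0,-0.4,0,0,0.4]]}}

```text
clock: 7.22
tcp_pos: [0.4514, 0.0738, 0.1868]
orientation: [2.489, -1.842, 0.112]
contact_force: [0.5, -0.1, -0.2]
grip_width: -0.0002
gripper_force: 0.0
```

Run:
```python
from h import *
np.set_printoptions(precision=3,suppress=True)
o=r.get_obs();print(o['joints'],o['tcp_pos'],o['contact_force'],R.from_matrix(rot(o['orientation'])).as_matrix())
```

```text
[ 0.791  0.445 -1.405  2.019  0.581  1.136  2.563] [0.451 0.074 0.187] [ 0.5   -0.114 -0.203] [[ 0.291 -0.956  0.032]
 [-0.953 -0.292 -0.078]
 [ 0.084 -0.008 -0.996]]
```

```bash
cat >> h.py <<'E'
def goal(pos,yaw):
    o=r.get_obs();T=rot(o['orientation']);c,s=np.cos(np.radians(yaw)),np.sin(np.radians(yaw))
    G=np.array([[c,s,0],[s,-c,0],[0,0,-1.]])
    print(np.round(T.T@(np.array(pos)-o['tcp_pos'])/.25,3),np.round(R.from_matrix(T.T@G).as_rotvec()/(np.pi/2),3),np.round(o['tcp_pos'],4),np.round(o['joints'],2),np.round(o['contact_force'],1),o['clock'])
E
python3 -c "
from h import *
goal((.47,.02,.19),-126)"
```

```text
[ 0.228 -0.008  0.007] [-0.029 -0.047  0.588] [0.4514 0.0738 0.1868] [ 0.79  0.44 -1.4   2.02  0.58  1.14  2.56] [ 0.5 -0.1 -0.2] 7.225
```

>>> {"name": "apply_moves", "arguments": {"rows": [[0.05,0,0,-0.006,-0.01,0.117],[0.09,0,0,-0.012,-0.02,0.234],[0.14,0,0,-0.018,-0.03,0.351],[0.18,0,0,-0.024,-0.04,0.468],[0.23,0,0,-0.029,-0.047,0.588]]}}

```text
clock: 7.85
tcp_pos: [0.4688, 0.0186, 0.1909]
orientation: [-1.428, 2.798, -0.001]
contact_force: [-0.4, 0.3, -0.2]
grip_width: 0.0
gripper_force: 0.0
```

```bash
python3 -c "
from h import *
goal((.48,-.024,.17),174)"
```

```text
[ 0.112 -0.136  0.084] [-0.     0.     0.667] [0.4688 0.0186 0.1909] [ 0.84  0.36 -1.2   1.98  0.38  1.06  1.98] [-0.4  0.3 -0.2] 7.85
```

>>> {"name": "apply_moves", "arguments": {"rows": [[0.02,-0.03,0.02,0,0,0.11],[0.04,-0.06,0.03,0,0,0.22],[0.06,-0.08,0.05,0,0,0.33],[0.08,-0.11,0.07,0,0,0.44],[0.1,-0.13,0.08,0,0,0.55]]}}

```text
clock: 8.48
tcp_pos: [0.4806, -0.0207, 0.1707]
orientation: [-0.126, 3.139, -0.001]
contact_force: [0.0, 0.2, 0.4]
grip_width: 0.0
gripper_force: 0.0
```

Run:
```python
from h import *
np.set_printoptions(precision=4,suppress=True)
goal((.48,-.024,.15),174)
t=r.grab_frame('top')
s=r.grab_frame('scene')
for f in (s,t):
  for x in('rack_front','thick','thin_a'): print(x,[(np.round(l['point'],1),round(l['conf'],2)) for l in r.landmark_of(f,x)])
a=cv2.resize(t['pixels'][60:260,190:400],None,fx=2.8,fy=2.8,interpolation=2)
cv2.imwrite('pics/e.png',a[:,:,::-1])
```

```text
[ 0.003 -0.013  0.083] [-0.001  0.     0.118] [ 0.4806 -0.0207  0.1707] [ 0.73  0.32 -0.96  1.99  0.32  0.99  1.27] [0.  0.2 0.4] 8.475
rack_front []
thick []
thin_a [(array([147.4, 147.9]), 0.94), (array([221.6, 174.3]), 0.88), (array([169.1, 169.1]), 0.79)]
rack_front []
thick [(array([309.9, 205.7]), 0.95)]
thin_a [(array([290. , 206.6]), 0.76)]
```

View pics/e.png

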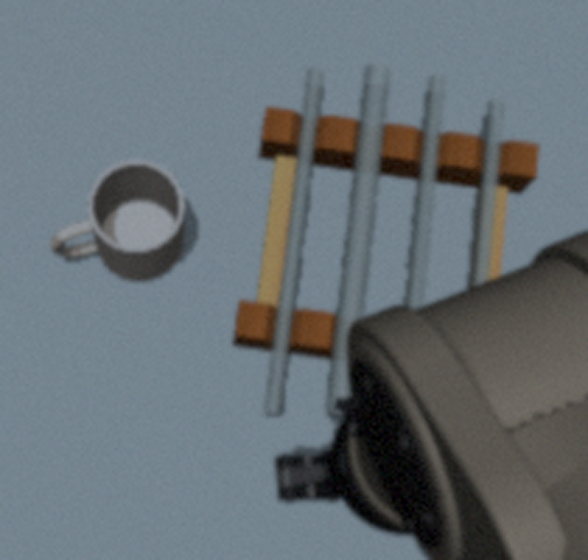

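The top crop shows the rack, the far tube ends (row ~70) and the mug unchanged. The hand is at (310,475), and an arm link spreads over the rack's right front, so I check its height in the scene view.

Run:
```python
from h import *
s=r.grab_frame('scene'); save(s,'f.png')
print(proj(s,r.get_obs()['tcp_pos']))
```

```text
[197.53720073  93.24551996]
```

View pics/f.png

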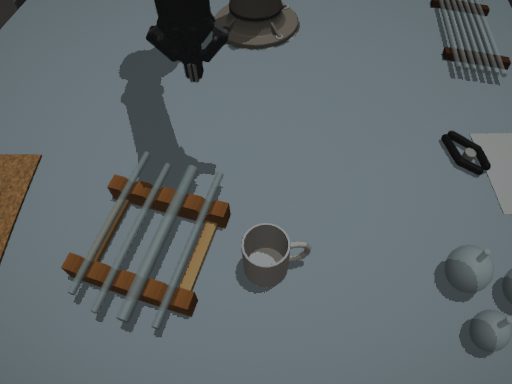

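The tubes and mug are unmoved (thick end at (193,170)), the hand is in front at (193,75), and the arm is high above the bench. Next I go down in front of the thick tube.

```bash
python3 -c "
from h import *
goal((.495,-.0273,.03),174)"
```

```text
[-0.059 -0.035  0.559] [-0.    -0.001  0.123] [ 0.4798 -0.0199  0.1699] [ 0.73  0.33 -0.96  1.99  0.32  0.99  1.27] [ 0.1 -0.1  0.2] 8.925
```

>>> {"name": "apply_moves", "arguments": {"rows": [[-0.059,-0.035,0.14,0,0,0.06],[-0.059,-0.035,0.28,0,0,0.123],[-0.059,-0.035,0.42,0,0,0.123],[-0.059,-0.035,0.52,0,0,0.123],[-0.059,-0.035,0.56,0,0,0.123]]}}

```text
clock: 9.55
tcp_pos: [0.494, -0.0274, 0.0284]
orientation: [-0.164, -3.133, 0.0]
contact_force: [-0.2, -0.4, 0.2]
grip_width: -0.0001
gripper_force: 0.0
```

Run:
```python
from h import *
goal((.535,-.0315,.03),174); goal((.583,-.0365,.03),174)
w=r.grab_frame('wrist');t=r.grab_frame('top')
cv2.imwrite('pics/g.png',np.hstack([cv2.resize(w['pixels'][180:330,100:400],None,fx=1.6,fy=1.6),cv2.resize(t['pixels'][140:240,250:400],None,fx=2,fy=2.4)])[:,:,::-1])
```

```text
[-0.165  0.001 -0.007] [-0.    -0.003 -0.   ] [ 0.494  -0.0274  0.0284] [ 0.54  0.54 -0.76  2.07  0.55  0.74  0.9 ] [-0.2 -0.4  0.2] 9.55
[-0.358  0.001 -0.008] [-0.    -0.003 -0.   ] [ 0.494  -0.0274  0.0284] [ 0.54  0.54 -0.76  2.07  0.55  0.74  0.9 ] [-0.2 -0.4  0.2] 9.55
```

View pics/g.png

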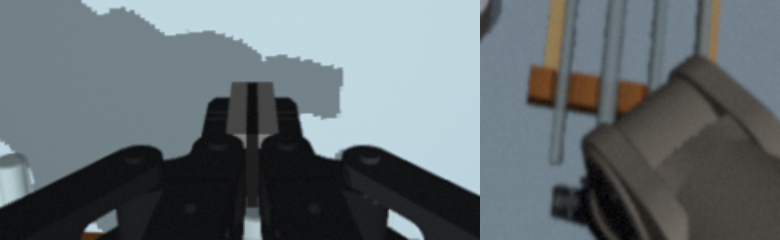

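The tips (wrist crop (252,85)) are lined up with the thick tube's end, which just shows between the fingers at (252,213). A thin tube shows clear at (10,180). Now a slow advance.

>>> {"name": "apply_moves", "arguments": {"rows": [[-0.03,0,-0.002,0,0,0],[-0.06,0,-0.004,0,0,0],[-0.09,0,-0.006,0,0,0],[-0.12,0,-0.006,0,0,0],[-0.14,0,-0.006,0,0,0]]}}

```text
clock: 10.28
tcp_pos: [0.5304, -0.0314, 0.0312]
orientation: [-0.166, -3.136, 0.001]
contact_force: [0.3, 0.4, -0.6]
grip_width: 0.0003
gripper_force: 0.0
```

>>> {"name": "apply_moves", "arguments": {"rows": [[-0.015,0,0,0,0,0],[-0.03,0,0,0,0,0],[-0.045,0,0,0,0,0],[-0.06,0,0,0,0,0],[-0.075,0,0,0,0,0]]}}

```text
clock: 10.9
tcp_pos: [0.5486, -0.0333, 0.031]
orientation: [-0.166, -3.135, 0.001]
contact_force: [-0.0, 0.2, -1.2]
grip_width: 0.0001
gripper_force: 0.0
```

Run:
```python
from h import *
s=r.grab_frame('scene');o=r.get_obs();print(o['tcp_pos'],o['contact_force'],o['moment'])
for x in('rack_front','thick','thin_a'): print(x,[(np.round(l['point'],1),round(l['conf'],2)) for l in r.landmark_of(s,x)])
print(proj(s,(.6028,-.0375,.042)),proj(s,(.5962,-.0641,.042)))
cv2.imwrite('pics/i.png',cv2.resize(s['pixels'][110:260,80:280],None,fx=3.8,fy=3.8,interpolation=2)[:,:,::-1])
```

```text
[ 0.5491103  -0.03336571  0.03110283] [ 0.07778278 -0.48840287 -0.31732172] [-0.03865177 -0.04584037 -0.03686578]
rack_front [(array([162.4, 187. ]), 0.85)]
thick [(array([195.5, 167.5]), 0.85)]
thin_a [(array([149.4, 149.5]), 0.98), (array([219.4, 175.6]), 0.89), (array([168.2, 164.8]), 0.8)]
[181.38054393 191.52740253] [168.44043288 186.76363669]
```

View pics/i.png

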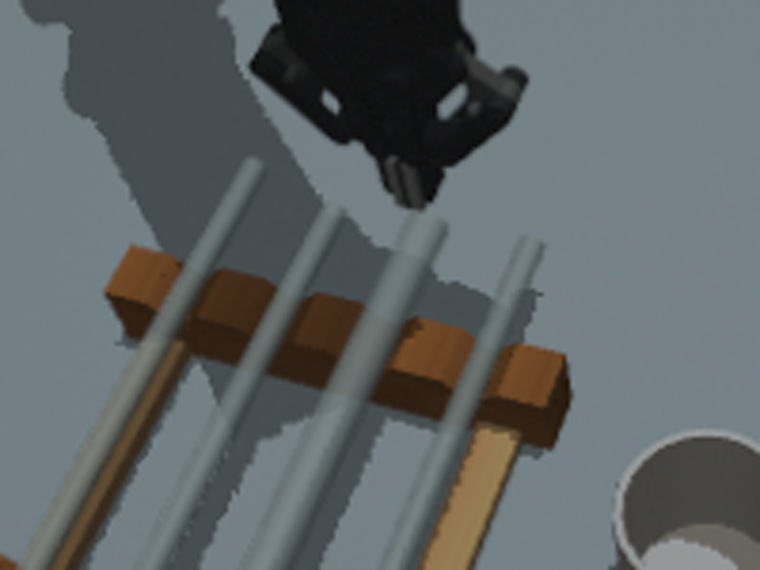

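The tips (405,200) stand just before the thick tube's end (428,225) and may sit slightly to the right of it, seen from the robot. I check the sideways offset numerically.

Run:
```python
from h import *
np.set_printoptions(precision=4,suppress=True)
s=r.grab_frame('scene');t=r.grab_frame('top');o=r.get_obs();p=o['tcp_pos']
c=lambda q:(np.array(q)-[80,110])*3.8
print('tcp crop',c(proj(s,p)),c(proj(s,p+[0,0,.02])))
# tube outline axis at tube height
for n,f in(('s',s),('t',t)):
    l=r.outline_of(f,'thick')
    if not l: continue
    v,u=np.nonzero(l[0]['pixels']); vx,vy,x0,y0=cv2.fitLine(np.c_[u,v].astype(np.float32),cv2.DIST_HUBER,0,.01,.01).ravel()
    k=[]
    for row in (v.min()+6,v.max()-6):
        q=(x0+vx*(row-y0)/vy,row); k.append(atz(f,q,.0436))
    d=k[1]-k[0]; print(n,l[0]['conf'],k,np.degrees(np.arctan2(d[1],d[0])),'y at tcp x',k[0][1]+d[1]/d[0]*(p[0]-k[0][0]),p)
for q in[(428,222),(428,215),(440,222)]: print(atz(s,np.array(q)/3.8+[80,110],.0436))
```

```text
tcp crop [425.2476 233.0134] [419.2066 209.093 ]
s 0.74 [array([ 0.5587, -0.0314,  0.0436]), array([ 0.8399, -0.069 ,  0.0436])] -7.607197052457634 y at tcp x -0.030027515842751998 [ 0.5481 -0.0333  0.031 ]
t 0.59 [array([ 0.8366, -0.0703,  0.0436]), array([ 0.6972, -0.051 ,  0.0436])] 172.14152403027325 y at tcp x -0.03044399183186336 [ 0.5481 -0.0333  0.031 ]
[ 0.55   -0.0294  0.0436]
[ 0.5458 -0.0305  0.0436]
[ 0.5492 -0.0235  0.0436]
```

Run:
```python
from h import *
np.set_printoptions(precision=4,suppress=True)
s=r.grab_frame('scene');w=r.grab_frame('wrist');t=r.grab_frame('top');o=r.get_obs();p=o['tcp_pos']
print('wrist tcp px*1.5625',proj(w,p)*1.5625, proj(w,p+[-.011,0,0])*1.5625, proj(w,p+[.011,0,0])*1.5625,'top',proj(t,p))
q=np.array((412,207))/3.8+[80,110]
print('tip at z',atz(s,q,.031),atz(s,q,.045),atz(s,q,.055))
print(tri([(s,q),(w,np.array((403,362))/1.5625)]))
a=cv2.resize(w['pixels'][200:300,190:330],None,fx=2.8,fy=2.8,interpolation=2); b=cv2.resize(s['pixels'][140:180,165:215],(350,280),interpolation=2)
cv2.imwrite('pics/j.png',np.hstack([a,b])[:,:,::-1])
```

```text
wrist tcp px*1.5625 [402.1832 348.4737] [399.3706 323.3482] [404.9055 372.7741] top [310.7645 208.8397]
tip at z [ 0.5331 -0.0441  0.031 ] [ 0.5431 -0.0393  0.045 ] [ 0.5502 -0.0358  0.055 ]
(array([ 0.5468, -0.035 ,  0.0507]), [0.0022669876435526854, 0.0022669876435526416])
```

View pics/j.png

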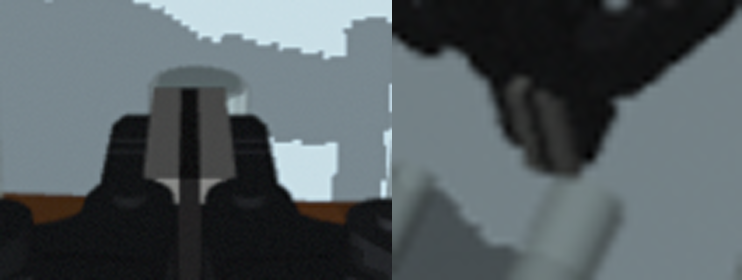

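The close wrist view shows the tube's end ellipse (195,80) beyond and under the tips. So the real tips ride just above the tube, about 20 mm higher than the reported TCP implies. I back off, go 22 mm lower (safe against the bench either way), shift 2.5 mm left and look again.

>>> {"name": "apply_moves", "arguments": {"rows": [[0.05,0.005,0,0,0,0],[0.12,0.01,0,0,0,0],[0.16,0.01,0.02,0,0,0],[0.16,0.01,0.06,0,0,0],[0.16,0.01,0.088,0,0,0]]}}

```text
clock: 12.08
tcp_pos: [0.5089, -0.0268, 0.0083]
orientation: [-0.166, -3.135, 0.001]
contact_force: [-0.5, 0.2, 0.1]
grip_width: 0.0005
gripper_force: 0.0
```

>>> {"name": "apply_moves", "arguments": {"rows": [[-0.03,0,0,0,0,0],[-0.06,0,0,0,0,0],[-0.08,0,0,0,0,0],[-0.08,0,0,0,0,0]]}}

```text
clock: 12.58
tcp_pos: [0.5294, -0.0286, 0.0092]
orientation: [-0.167, -3.136, 0.0]
contact_force: [-0.2, 1.0, -0.5]
grip_width: 0.0001
gripper_force: 0.0
```

Run:
```python
from h import *
np.set_printoptions(precision=4,suppress=True)
s=r.grab_frame('scene');w=r.grab_frame('wrist');o=r.get_obs();print(o['tcp_pos'],o['contact_force'])
a=cv2.resize(w['pixels'][200:300,190:330],None,fx=2.8,fy=2.8,interpolation=2); b=cv2.resize(s['pixels'][140:180,165:215],(350,280),interpolation=2)
cv2.imwrite('pics/k.png',np.hstack([a,b])[:,:,::-1])
```

```text
[ 0.5286 -0.0287  0.0091] [-0.0542 -0.1753  0.1499]
```

View pics/k.png

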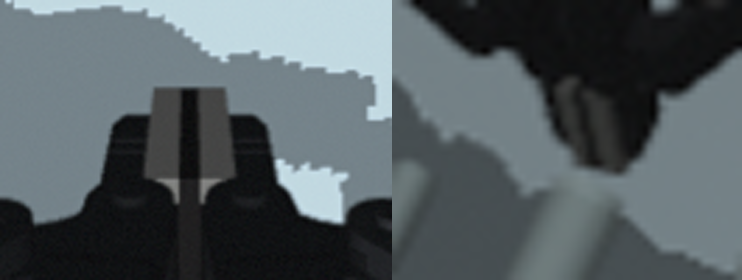

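The tips are now in front of the tube's end and lined up with it: in the scene panel the tips are at (600,172) and the end at (585,185). Now I push slowly.

>>> {"name": "apply_moves", "arguments": {"rows": [[-0.02,0,0,0,0,0],[-0.04,0,0,0,0,0],[-0.06,0,0,0,0,0],[-0.08,0,0,0,0,0],[-0.1,0,0,0,0,0]]}}

```text
clock: 13.3
tcp_pos: [0.5536, -0.0316, 0.0089]
orientation: [-0.166, -3.135, 0.001]
contact_force: [-1.9, -1.3, 0.4]
grip_width: 0.0001
gripper_force: 1.0
```

```bash
cat > m.py <<'E'
from h import *
np.set_printoptions(precision=4,suppress=True)
s=r.grab_frame('scene');t=r.grab_frame('top');o=r.get_obs();print(o['tcp_pos'],o['contact_force'])
print('near',[(atz(s,l['point'],.0436),round(l['conf'],2)) for l in r.landmark_of(s,'thick')])
for n,f in(('s',s),('t',t)):
    for l in r.outline_of(f,'thick')[:1]:
        v,u=np.nonzero(l['pixels']); vx,vy,x0,y0=cv2.fitLine(np.c_[u,v].astype(np.float32),cv2.DIST_HUBER,0,.01,.01).ravel()
        print(n,round(l['conf'],2),[atz(f,(x0+vx*(q-y0)/vy,q),.0436)[:2] for q in(v.min(),v.max())])
print('thin',[(atz(s,l['point'],.038)[:2],round(l['conf'],2)) for l in r.landmark_of(s,'thin_a')])
E
python3 m.py
```

```text
[ 0.5545 -0.0313  0.0091] [ 0.4223 -0.0989  0.3457]
near []
s 0.96 [array([ 0.5588, -0.0316]), array([ 0.8658, -0.0727])]
t 0.97 [array([ 0.8704, -0.0747]), array([ 0.6828, -0.0488])]
thin [(array([0.5522, 0.0269]), 0.97), (array([ 0.5167, -0.1302]), 0.86), (array([ 0.5462, -0.0759]), 0.71), (array([ 0.596 , -0.0686]), 0.54)]
```

The tube is sliding: its far end has gone from 0.845 to about 0.868.

>>> {"name": "apply_moves", "arguments": {"rows": [[-0.02,0,0,0,0,0],[-0.04,0,0,0,0,0],[-0.06,0,0,0,0,0],[-0.08,0,0,0,0,0],[-0.1,0,0,0,0,0]]}}

```text
clock: 14.22
tcp_pos: [0.5785, -0.0342, 0.0089]
orientation: [-0.166, -3.135, 0.001]
contact_force: [-2.1, -0.4, 2.1]
grip_width: -0.0
gripper_force: 1.1
```

```bash
python3 m.py
```

```text
[ 0.5794 -0.034   0.009 ] [-0.6963 -0.4226  0.5236]
near [(array([ 0.5893, -0.0296,  0.0436]), 0.62)]
s 0.83 [array([ 0.5846, -0.0354]), array([ 0.891 , -0.0757])]
t 0.95 [array([ 0.8914, -0.0764]), array([ 0.7263, -0.0554])]
thin [(array([0.5527, 0.0237]), 0.84), (array([ 0.5418, -0.0772]), 0.79), (array([ 0.5149, -0.1336]), 0.79)]
```

>>> {"name": "apply_moves", "arguments": {"rows": [[-0.004,0,0,0,0,0],[-0.008,0,0,0,0,0],[-0.012,0,0,0,0,0],[-0.016,0,0,0,0,0]]}}

```text
clock: 15.02
tcp_pos: [0.5823, -0.0344, 0.0089]
orientation: [-0.166, -3.135, 0.001]
contact_force: [-0.8, 0.3, 1.3]
grip_width: 0.0003
gripper_force: 0.7
```

>>> {"name": "apply_moves", "arguments": {"rows": [[-0.003,0,0,0,0,0],[-0.006,0,0,0,0,0],[-0.009,0,0,0,0,0],[-0.012,0,0,0,0,0]]}}

```text
clock: 15.52
tcp_pos: [0.5854, -0.0348, 0.009]
orientation: [-0.166, -3.135, 0.001]
contact_force: [-1.1, -0.7, 0.1]
grip_width: 0.0002
gripper_force: 0.6
```

```bash
python3 m.py
```

```text
[ 0.5855 -0.0348  0.009 ] [-0.8268 -0.3898 -1.0002]
near [(array([ 0.5955, -0.0348,  0.0436]), 0.83)]
s 0.71 [array([ 0.5915, -0.0365]), array([ 0.8973, -0.0769])]
t 0.76 [array([ 0.8994, -0.0766]), array([ 0.7386, -0.0568])]
thin [(array([ 0.5209, -0.1307]), 0.77), (array([ 0.5447, -0.08  ]), 0.76), (array([0.5451, 0.0227]), 0.61)]
```

>>> {"name": "apply_moves", "arguments": {"rows": [[-0.003,0,0,0,0,0],[-0.006,0,0,0,0,0],[-0.006,0,0,0,0,0]]}}

```text
clock: 16.2
tcp_pos: [0.5868, -0.0349, 0.009]
orientation: [-0.166, -3.135, 0.001]
contact_force: [-1.2, -0.8, 0.6]
grip_width: -0.0001
gripper_force: 0.7
```

>>> {"name": "apply_moves", "arguments": {"rows": [[-0.003,0,0,0,0,0],[-0.006,0,0,0,0,0],[-0.006,0,0,0,0,0]]}}

```text
clock: 16.58
tcp_pos: [0.5884, -0.0351, 0.009]
orientation: [-0.166, -3.135, 0.001]
contact_force: [-1.5, -0.7, 1.0]
grip_width: -0.0003
gripper_force: 0.6
```

>>> {"name": "apply_moves", "arguments": {"rows": [[0.05,0,0,0,0,0],[0.15,0,0,0,0,0],[0.28,0,0,0,0,0],[0.36,0,0,0,0,0],[0.36,0,0,0,0,0]]}}

```text
clock: 17.2
tcp_pos: [0.4971, -0.0255, 0.0092]
orientation: [-0.164, -3.135, 0.002]
contact_force: [0.3, -0.5, 0.6]
grip_width: 0.0001
gripper_force: 0.0
```

```bash
cat > e.py <<'E'
from h import *
np.set_printoptions(precision=4,suppress=True)
a=np.radians(-6.0)
X=np.array([np.cos(a),np.sin(a),0]);Y=np.array([-np.sin(a),np.cos(a),0]);O=np.array([.5962,-.0641,.042])
def prof(f,y,z,xs,ch):
    im=cv2.GaussianBlur(f['pixels'],(0,0),.7).astype(float)
    P=np.array([proj(f,O+X*x+Y*y+[0,0,z-.042]) for x in xs],np.float32)
    v=cv2.remap(im.astype(np.float32),P[:,:1],P[:,1:],cv2.INTER_LINEAR)[:,0]
    return ch(v)
xs=np.arange(-.03,.03,.0005)
red=lambda v:v[:,0]-v[:,2]; 
def edge(p):
    g=np.gradient(cv2.GaussianBlur(p[:,None].astype(np.float32),(1,9),0)[:,0]); i=np.argmax(np.abs(g)); return xs[i]*1000,g[i]
for n in('scene','top'):
    f=r.grab_frame(n)
    for y in(-105,-95,-60,-52,-44,-8,0,8,45,52,60,95,105):
        print(n,y,'%.1f mm  g %.2f'%edge(prof(f,y/1000,.042,xs,red)))
    for dy in(-4,0,4):
        p=prof(f,(26+dy)/1000,.0546-(abs(dy)/4)*.0008,xs,lambda v:v.sum(1)); print(n,'tube top',26+dy,'%.1f %.2f'%edge(p)); 
        if dy==0: print(p[::6].astype(int), prof(f,.026,.0546,xs,red)[::6].astype(int))
E
python3 e.py; python3 m.py
```

```text
scene -105 -1.0 mm  g 7.83
scene -95 0.0 mm  g 7.53
scene -60 0.5 mm  g 7.10
scene -52 0.5 mm  g 7.50
scene -44 1.0 mm  g 7.13
scene -8 1.5 mm  g 6.24
scene 0 2.0 mm  g 8.88
scene 8 2.0 mm  g 8.62
scene 45 3.5 mm  g 9.63
scene 52 3.5 mm  g 9.18
scene 60 4.0 mm  g 8.78
scene 95 4.5 mm  g 7.54
scene 105 5.0 mm  g 8.89
scene tube top 22 2.0 4.41
scene tube top 26 3.0 9.13
[229 229 229 229 229 229 229 229 229 229 238 288 326 331 326 316 315 317
 318 319] [-11 -11 -11 -11 -11 -11 -11 -11 -11 -11 -11 -12 -12 -12  -8  -4  -4  -4
  -4  -4]
scene tube top 30 2.0 12.52
top -105 11.0 mm  g 0.35
top -95 1.0 mm  g -0.30
top -60 25.0 mm  g -0.39
top -52 -19.5 mm  g 0.35
top -44 -23.0 mm  g 0.28
top -8 18.0 mm  g 4.08
top 0 11.0 mm  g 3.74
top 8 5.0 mm  g 3.68
top 45 -1.0 mm  g 3.73
top 52 2.5 mm  g 3.77
top 60 1.5 mm  g 3.77
top 95 -2.0 mm  g 3.73
top 105 3.5 mm  g 3.58
top tube top 22 0.5 13.07
top tube top 26 0.5 15.60
[210 205 189 170 161 181 214 180 119 116 190 277 315 319 320 322 322 321
 327 339] [  8   8   8   6   4  -1  -6   0  10   8  -1  -6  -7  -8  -8  -8  -8  -8
 -10 -13]
top tube top 30 -8.0 -17.43
[ 0.5001 -0.0255  0.0094] [ 0.27   -0.4554  0.4631]
near [(array([ 0.597 , -0.038 ,  0.0436]), 0.56)]
s 0.96 [array([ 0.5937, -0.0367]), array([ 0.9003, -0.0771])]
t 0.68 [array([ 0.902 , -0.0782]), array([ 0.5984, -0.0386])]
thin [(array([ 0.5131, -0.1284]), 0.96), (array([ 0.5422, -0.0799]), 0.94), (array([0.5459, 0.0217]), 0.72)]
```

The tube's end (about 2.5 mm in my trial axes) matches the rack's front edge (about 2.6 mm), and the thin tubes are where they were. Now I lift the hand clear.

>>> {"name": "apply_moves", "arguments": {"rows": [[0.02,0,-0.1,0,0,0],[0.04,0,-0.25,0,0,0],[0.04,0,-0.4,0,0,0],[0.04,0,-0.5,0,0,0],[0.04,0,-0.5,0,0,0]]}}

```text
clock: 18.23
tcp_pos: [0.4908, -0.0244, 0.1358]
orientation: [0.167, 3.135, -0.001]
contact_force: [0.1, 0.5, -0.2]
grip_width: -0.0001
gripper_force: 0.0
```

```bash
sed -i 's/-6.0/-7.5/' e.py; python3 e.py | grep -v '\['; python3 m.py
```

```text
scene -105 2.0 mm  g 7.39
scene -95 2.5 mm  g 7.25
scene -60 2.5 mm  g 5.77
scene -52 2.0 mm  g 4.50
scene -44 2.0 mm  g 4.41
scene -8 1.5 mm  g 8.24
scene 0 2.0 mm  g 8.58
scene 8 2.0 mm  g 8.03
scene 45 2.0 mm  g 8.78
scene 52 2.0 mm  g 8.63
scene 60 2.0 mm  g 8.51
scene 95 2.0 mm  g 7.15
scene 105 2.0 mm  g 8.57
scene tube top 22 1.0 3.86
scene tube top 26 2.0 8.86
  -4  -3]
scene tube top 30 1.5 11.99
top -105 21.0 mm  g 0.28
top -95 -12.5 mm  g 0.32
top -60 8.0 mm  g -0.22
top -52 -28.0 mm  g 0.24
top -44 21.5 mm  g 0.32
top -8 -24.5 mm  g 0.44
top 0 -15.0 mm  g 0.60
top 8 -11.5 mm  g 0.47
top 45 -0.5 mm  g 4.25
top 52 1.0 mm  g 3.98
top 60 -0.5 mm  g 3.56
top 95 0.0 mm  g 3.91
top 105 -4.0 mm  g 3.64
top tube top 22 25.5 11.47
top tube top 26 22.0 14.06
  -9 -13]
top tube top 30 -9.5 -12.75
[ 0.4883 -0.0245  0.1331] [-0.0105 -0.4026  0.6913]
near [(array([ 0.5979, -0.0351,  0.0436]), 0.76)]
t 0.78 [array([ 0.8994, -0.0782]), array([ 0.603 , -0.0379])]
thin [(array([ 0.5152, -0.1307]), 0.92), (array([0.547 , 0.0258]), 0.89)]
```

Rack front is at 2.0 mm and the tube end at 1.5–2.0 mm in the scene view, so they are level to within about 1 mm.

```bash
python3 -c "
from h import *
print(r.hand_in())"
```

```text
the job is handed in; nothing more can be done
None
```

The thick tube's near end is level with the rack's front face to about 1 mm by the scene camera; the hand is clear, the thin tubes measure unmoved, and the job is handed in, but an early wrist turn ran joints 3 and 7 to their limits and read about 111 N at the wrist (limit 120 N).

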